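Back the bench winch off by one notch

ROBOT

A 7-joint arm with a two-finger parallel gripper is mounted at the origin on a cart in front of the work surface, level with it; the furniture and walls round the work are solid. World frame = base frame: x ahead of the robot, y to its left, z up, the work surface at z = 0. Lengths are in m, angles in degrees, forces in N, time in s.
With the tool pointing down it reaches from about 0.375 to 0.925 m from the base axis. Payload 3.1 kg.
Tool frame: the origin (TCP) lies midway between the tips of the shut fingers; the grasp point (between the pads) lies 19 mm behind it; z points along the fingers, y is the direction in which the jaws open and shut (so a half turn about z gives the same grasp; the last joint's range is limited). The gripper opens to 85 mm and grips with 20 to 120 N. Pads are 22 mm wide; open, the fingers measure 114 mm over their backs; the gripper's body (76 mm by 85 mm) begins 54 mm behind the grasp point. The pads swing forward as they close: fully open they stand 13 mm farther back than shut.
Start: joints at [-5.604, 21.939, 2.515, 91.553, -1.026, 66.532, -2.859], TCP at [0.65, 0, 0.231] pointing down, gripper open.
Joint ranges: [-149.38, 149.38], [-23.57, 123.04], [-84.95, 90], [0, 143.3], [-89.99, 269.99], [3.08, 112.72], [-163.45, 163.45]. Speed limits (degrees/s): [159.86, 159.86, 180, 180, 180, 180, 180].

INTERFACE

Orientations are given as a 3x3 rotation matrix whose columns are the frame's x, y, z axes.
In Python, from workcell import telemetry, cams, ctrl gives the robot as it stands. The module is installed in compiled form; this text tells all that it offers.
- The arm moves only by the shell command python3 -m handwheel 'ROWS'. ROWS is JSON, a list of rows, each a list of 7 numbers: the turn, a rotation vector about the tool's x, y, z each as a share of 60 degrees, from -1 to 1, then the shift along the tool's x, y, z each as a share of 0.25 m, from -1 to 1, then the closure, from -1 (fully open) to 1 (shut), so that 0 is half open. A call has 1 to 20 rows; each row is the pose to reach, as a shift and turn from the pose commanded when the call began, along the tool's axes at that moment; what a row does not reach only later rows make up. A row lasts 1/8 s, in which the tool goes at most 62.5 mm and 10.7 degrees, less where a joint would pass 70% of its speed; a pose out of reach is approached as far as the arm can. A call with a number of a shift or a turn outside -1 to 1 is refused whole. A call with a gripper value outside its range is refused whole. The fingers move at their own pace and stop on an object; the grip force is fixed at half the most. Time passes only in rows, so rows that repeat a pose let the fingers close. It gives the time, the measured TCP pose, the force and the opening at its end, in the units of the state.
- telemetry.read_state(): the state, without advancing time (a new reading comes with each control period).
- cams.read_camera(name): name is "scene" or "side" or "wrist"; returns a dict with "image" (420x560x3 uint8, red, green, blue), "range_z" (420x560 float32, m along the optical axis (not along the pixel's ray), 0 where there is no reading), "K" (3x3 intrinsics, pixels), "k1" (the pictures are not rectified: a ray, as slopes to the right and down, at radius r is drawn at 1 + k1 r^2 times it, then the intrinsics apply), "xyz" and "rotation" of the camera in the world. Camera axes: x right, y down, z forward; pixel columns grow to the right and rows downward; lengths in m; the calibration is good to about 2 mm. A picture is of the moment at which its call begins.
- ctrl.job_done(): hands the job in, once; it reports no verdict.
The state is a dict: "time": time; "joints": joint angles; "qvel": joint speeds; "effort": joint torques, N m; "ee_pos": TCP position; "eef_rot": TCP orientation; "contact_force": force on the tool from outside, world axes, zero at the start; "torque": the same for the moment, N m; "width": opening from 0.0 (shut) to 1.0 (fully open).
Only numpy, scipy, OpenCV 4.12 (cv2) and the standard library are available. Lean on these libraries where they do the work, as an engineer would, in place of code of your own. Each camera call takes 0.05 s, during which the arm holds its last target.

TASK

The bare drum of the bench winch stands one notch too far forward for its cable to be fitted. With a fingertip push the pawl's thumb lever over to lift the pawl out of the ratchet teeth so that it stays back, push the spoked hand wheel backward (its top towards the pawl's side) by one notch and no more, then tip the pawl back so that it drops into the next tooth gap. Everything is done by gentle pushes, there is nothing to take hold of or pick up; leave the tools and parts lying round the winch where they are.

Things in the scene. Friction and masses are not known exactly. Their poses are not given: they have to be found in the camera images.
- winch: fixed hand winch: dark base plate 165 x 200 x 10 mm, grey cheeks, drum between. Origin on the worktop under the ratchet wheel; z up; +x along the axle from the spoked hand wheel (front) to the drum (back); +y to the left seen from the front. Front cheek: plate at x=20 to 28 mm; its upright by the pawl (y=47 to 87 mm) is 186 mm high, the stop bracket beside it ends at y=95, z=192 mm.
- ratchet_wheel (a joint): turn of hand wheel, ratchet and drum, rad; grows backward (top towards the winch's +y). Start 0 to -0.08 (slack). One notch = 0.628. Stays where left; about 2 N at a knob turns it. The pawl blocks backward turning only. If left a little short of the notch (from 0.42) the pawl drops onto the tooth's sloping back, which is right; beyond about 0.65 a tooth tip is under the nose and it cannot drop.
- spoke_knob (a point): centre of the black 20 mm ball on the uppermost spoke of the hand wheel (five 10 mm rods 72 degrees apart, ball centres 78 mm from the axle, in the plane x=-55 mm of the winch). At the start it is 18 degrees to the -y side of straight up, about y=-24, z=174 mm in the winch's frame; one notch takes it to 18 degrees on the +y side, 48 mm across.
- pawl (a joint): lift of the pawl, rad: 0 nose home in the tooth gap, 0.3 clear of the tips, 0.9 back against its stop. It swings by its own weight: below about 0.4 it falls into the teeth, above about 0.6 it falls back to the stop and stays. Pivot parallel to the axle at x=0, y=70, z=172 mm of the winch's frame; the nose points to -y.
- pawl_knob (a point): centre of the black 20 mm ball on the pawl's thumb lever (9 mm rod, ball centre 55 mm from the pivot), at x=0 of the winch's frame. Pawl home: ball at about y=51, z=224 mm; pushing it to +y lifts the pawl. Pawl fully back: ball at about y=99, z=219 mm; pushing it to -y to about upright (y=70) lets the pawl drop. Less than 2 N moves it.
- nut: loose steel hexagon nut, 24 x 27 x 13 mm, lying by the winch; not to be moved
- bolt: loose steel hexagon bolt, 50 mm long, lying by the winch; not to be moved
- spanner: loose combination spanner, 240 mm long, lying by the winch; not to be moved
- pliers: loose pliers with red handles, 185 mm long, lying by the winch; not to be moved
- tape_roll: loose small roll of black tape, 62 mm across, 19 mm high, lying by the winch; not to be moved
- axle (a point): centre of the ratchet wheel (steel, 10 saw teeth, 120 mm over the tips, 12 mm thick), on the level axle, 100 mm above the winch's origin; moves with the winch only

How it is judged:
By the outcome, as a careful person would: the job done as asked, in the order asked, and still so for the second after the job is handed in, with the robot touching nothing.
It also fails if it takes over 45 s, if anything falls off the work surface, if the arm or the gripper's body presses on something with over 40 N, if the wrist force passes 120 N, or if a joint passes its speed limit or range.

## Working session

There is one attempt and no reset: what is moved stays moved. The work goes in short steps, Python scripts to look and compute and a shell command to move; the robot and the scene stay as the last step left them, time stands still between calls to the robot, and variables do not carry over. Pictures are saved under pics/ and viewed, and the job is handed in when it is done.

```bash
mkdir -p pics; cat > h.py <<'E'
import numpy as np, cv2
from workcell import telemetry, cams, ctrl
def snap(n,f):
    c=cams.read_camera(n); cv2.imwrite('pics/'+f+'.png',c['image'][:,:,::-1]); np.savez('/tmp/'+f+'.npz',**c); return c
def P(f,u,v,z=None,w=2):
    c=np.load('/tmp/'+f+'.npz'); K=c['K'];k1=float(c['k1'])
    d=np.array([(u-K[0,2])/K[0,0],(v-K[1,2])/K[1,1]]); s=d.copy()
    for _ in range(20): s=d/(1+k1*(s@s))
    if z is None:
        a=c['range_z'][int(v)-w:int(v)+w+1,int(u)-w:int(u)+w+1]; a=a[a>0]; z=np.median(a)
    return c['rotation']@(np.array([s[0],s[1],1])*z)+c['xyz']
E
python3 - <<'E'
from h import *
s=telemetry.read_state(); print(s['time'],s['ee_pos'],s['eef_rot'],s['width'])
for n in ['scene','side','wrist']:
    c=snap(n,n+'0'); print(n,c['xyz'],c['rotation'],c['K'],c['k1'])
E
```

```text
0.0 [ 6.49043537e-01 -2.10341455e-05  2.29862260e-01] [[-4.55674958e-05  9.99996438e-01 -2.66881727e-03]
 [ 9.99999987e-01  4.51571940e-05 -1.53799249e-04]
 [-1.53678184e-04 -2.66882424e-03 -9.99996427e-01]] 0.9987191843531361
scene [-0.049955    0.40946742  0.61254561] [[-0.50035136 -0.4830252   0.71856466]
 [-0.86581983  0.27709315 -0.41662382]
 [ 0.00213045 -0.83060583 -0.55685673]] [[382.72208966   0.         275.16388255]
 [  0.         382.72208966 208.27031385]
 [  0.           0.           1.        ]] 0.00839190704666998
side [ 0.2419252  -0.65397825  0.83112874] [[ 0.91315709 -0.27536706  0.30052806]
 [-0.40748938 -0.5989486   0.68935693]
 [-0.00982533 -0.75195316 -0.65914331]] [[409.11093679   0.         278.97463219]
 [  0.         409.11093679 212.69221077]
 [  0.           0.           1.        ]] -0.028129348194669994
wrist [0.65005552 0.08359943 0.37327851] [[ 9.99997857e-01  1.03628699e-03 -1.79209122e-03]
 [ 4.00174077e-04 -9.46124646e-01 -3.23802400e-01]
 [-2.03109389e-03  3.23800989e-01 -9.46123033e-01]] [[318.25450535   0.         275.3889593 ]
 [  0.         318.25450535 201.84290521]
 [  0.           0.           1.        ]] -0.04639120028850404
```

View pics/scene0.png

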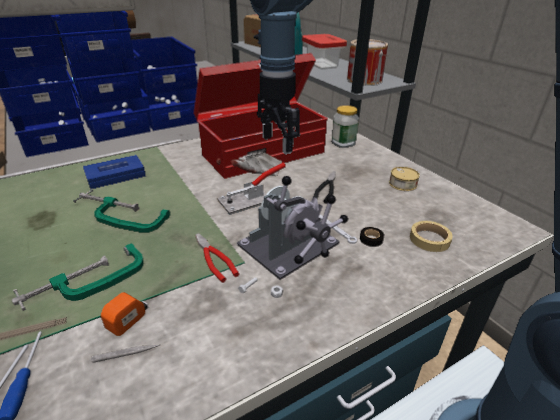

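View pics/side0.png

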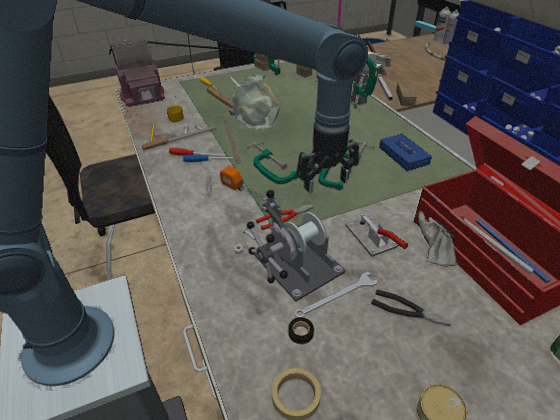

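View pics/wrist0.png

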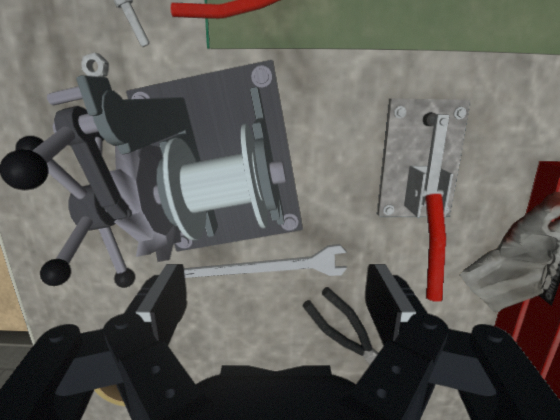

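The wrist view shows the winch at left: hand wheel at about (85,210), drum at (215,185), and a large knob at (23,170). I'll enlarge crops to tell the knobs apart.

```bash
python3 - <<'E'
import cv2
for f,(x,y,w,h) in {'scene0':(210,160,160,130),'side0':(220,180,150,125),'wrist0':(0,30,320,240)}.items():
    im=cv2.imread(f'pics/{f}.png')[y:y+h,x:x+w]; k=800/w if w*600<=h*800*1.001 and 800/w*h<=600 else 600/h
    k=min(800/w,600/h); cv2.imwrite(f'pics/{f}c.png',cv2.resize(im,None,fx=k,fy=k,interpolation=cv2.INTER_CUBIC)); print(f,k)
E
```

```text
scene0 4.615384615384615
side0 4.8
wrist0 2.5
```

View pics/scene0c.png

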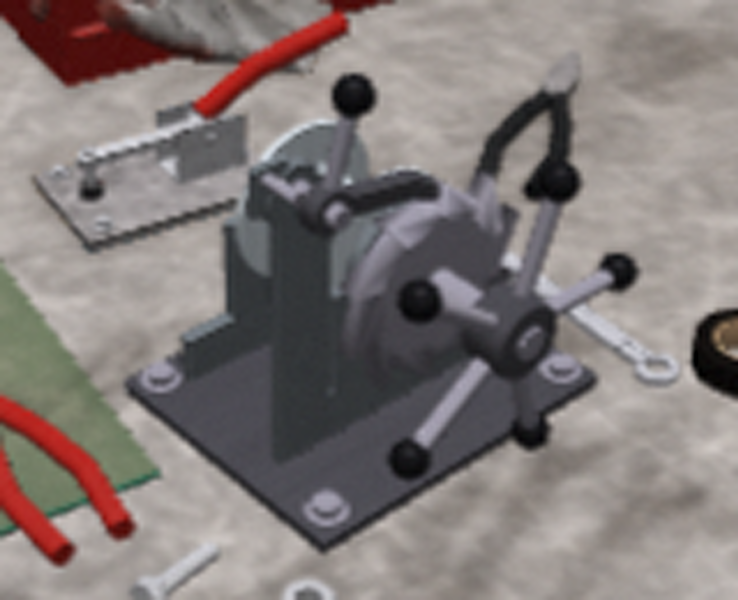

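View pics/side0c.png

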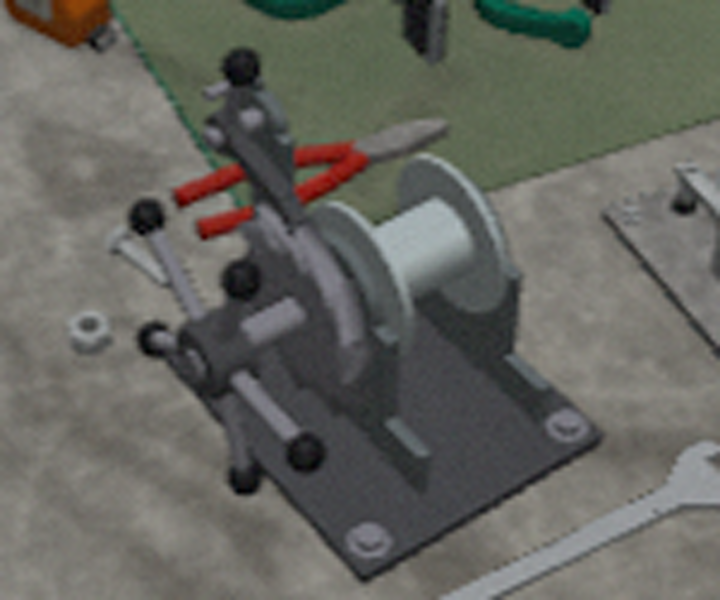

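View pics/wrist0c.png

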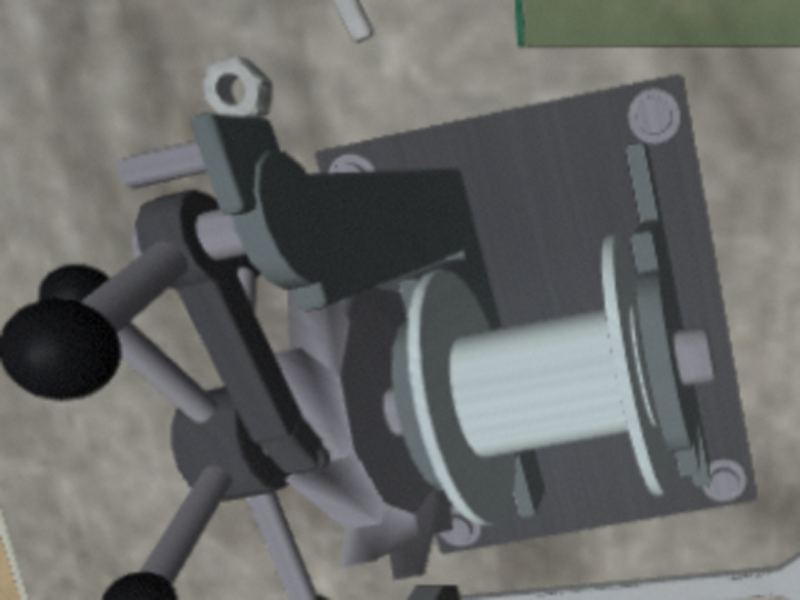

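```bash
cat >> h.py <<'E'
def ray(f,u,v):
    c=np.load('/tmp/'+f+'.npz'); a=P(f,u,v,0.0); b=P(f,u,v,1.0); d=b-a; return c['xyz'],d/np.linalg.norm(d)
def plane(f,u,v,z):
    o,d=ray(f,u,v); return o+d*(z-o[2])/d[2]
def tri(l):
    A=0;b=0
    for f,u,v in l:
        o,d=ray(f,u,v); M=np.eye(3)-np.outer(d,d); A=A+M; b=b+M@o
    x=np.linalg.solve(A,b); return x,[np.linalg.norm((np.eye(3)-np.outer(d,d))@(x-o)) for o,d in [ray(*q) for q in l]]
def ball(f,u,v):
    o,d=ray(f,u,v); p=P(f,u,v); return p+d*0.010
E
python3 - <<'E'
from h import *
S=lambda x,y:('scene0',210+x/4.615,160+y/4.615)
D=lambda x,y:('side0',220+x/4.8,180+y/4.8)
W=lambda x,y:('wrist0',x/2.5,30+y/2.5)
print('corners',[plane(*W(*q),0.01).round(4) for q in [(317,150),(683,75),(755,497),(440,553)]])
print('corners S',[plane(*S(*q),0.01).round(4) for q in [(325,550),(127,385)]])
print('corner D',plane(*D(602,436),.01),plane(*D(364,580),.01))
for n,l in dict(pawl=[S(353,95),D(240,67),W(62,348)],k0=[S(558,180),D(240,278)],kl=[S(420,300),D(147,215)],kr=[S(620,270),D(305,452)],kbl=[S(410,458),D(153,338)],kbr=[S(530,432),D(243,480)]).items():
    print(n,tri(l),[ball(*q).round(4) for q in l])
E
```

```text
corners [array([0.4868, 0.0884, 0.01  ]), array([0.647 , 0.1175, 0.01  ]), array([ 0.6825, -0.0761,  0.01  ]), array([ 0.5219, -0.1078,  0.01  ])]
corners S [array([0.4776, 0.0897, 0.01  ]), array([0.6383, 0.1183, 0.01  ])]
corner D [ 0.68026179 -0.07872079  0.01      ] [ 0.52050781 -0.1110787   0.01      ]
pawl (array([0.52623894, 0.04948956, 0.2252495 ]), [np.float64(0.0005204799035730173), np.float64(0.00041835558837918405), np.float64(0.0004992424842003261)]) [array([0.5269, 0.0484, 0.2246]), array([0.5265, 0.0505, 0.2249]), array([0.5272, 0.0498, 0.2257])]
k0 (array([ 0.48682511, -0.03886941,  0.17488291]), [np.float64(0.0002982442329900129), np.float64(0.00029824423298990984)]) [array([ 0.4881, -0.0402,  0.1735]), array([ 0.4874, -0.038 ,  0.1742])]
kl (array([0.47076647, 0.04703071, 0.14845605]), [np.float64(0.0009722172002338755), np.float64(0.0009722172002339918)]) [array([0.4714, 0.0457, 0.1466]), array([0.4718, 0.0482, 0.1482])]
kr (array([ 0.49602455, -0.09163825,  0.10008953]), [np.float64(0.0008552379345767226), np.float64(0.0008552379345768055)]) [array([ 0.497 , -0.0934,  0.0981]), array([ 0.4974, -0.0897,  0.0984])]
kbl (array([0.46967018, 0.04873776, 0.05697622]), [np.float64(0.0005556841794089402), np.float64(0.0005556841794088014)]) [array([0.4709, 0.0474, 0.0549]), array([0.4701, 0.0489, 0.0573])]
kbr (array([ 0.48584288, -0.03630819,  0.02410971]), [np.float64(4.866646301181276e-05), np.float64(4.8666463012021476e-05)]) [array([ 0.4863, -0.0366,  0.0237]), array([ 0.486 , -0.0357,  0.0233])]
```

The poses agree across the views: winch yaw about 10.4°, pawl knob at (0.526, 0.049, 0.225), top spoke knob at (0.487, -0.039, 0.175). First I'll shut the gripper, turn to the winch's axes and go to the -y side of the pawl knob, staying high.

```bash
python3 -m handwheel '[[0,0,0,0,0,-0.16,1],[0,0,-0.1,0,0,-0.16,1],[0,0,-0.173,0,-0.1,-0.16,1],[0,0,-0.173,0.02,-0.22,-0.16,1],[0,0,-0.173,0.04,-0.34,-0.16,1],[0,0,-0.173,0.041,-0.463,-0.16,1],[0,0,-0.173,0.041,-0.463,-0.16,1],[0,0,-0.173,0.041,-0.463,-0.16,1]]'
python3 - <<'E'
from h import *
snap('side','side1');snap('wrist','wrist1');snap('scene','scene1')
s=telemetry.read_state(); print(s['eef_rot'].round(3),s['width'])
a=cv2.imread('pics/side1.png')[130:330,180:430];b=cv2.imread('pics/scene1.png')[110:310,180:430]
cv2.imwrite('pics/c1.png',cv2.resize(np.hstack([a,b]),None,fx=1.6,fy=1.6,interpolation=cv2.INTER_CUBIC))
E
```

```text
time: 1.15
ee_pos: [0.5348, 0.0102, 0.2714]
eef_rot: [[-0.18, 0.984, 0.001], [0.984, 0.18, 0.0], [-0.0, 0.001, -1.0]]
contact_force: [-0.4, -0.3, -0.2]
width: -0.008
[[-0.18   0.984  0.   ]
 [ 0.984  0.18   0.   ]
 [-0.     0.    -1.   ]] 0.0017313236747916888
```

View pics/c1.png

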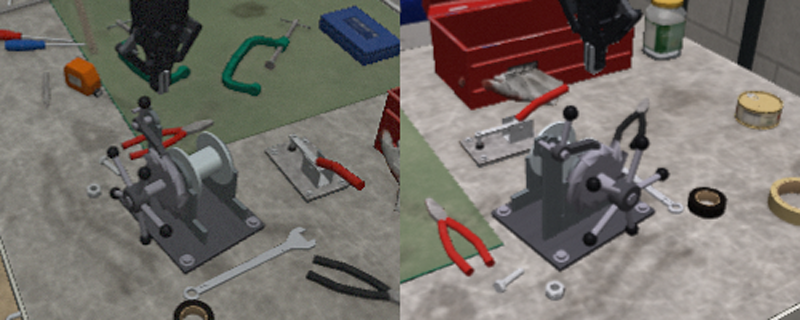

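View pics/wrist1.png

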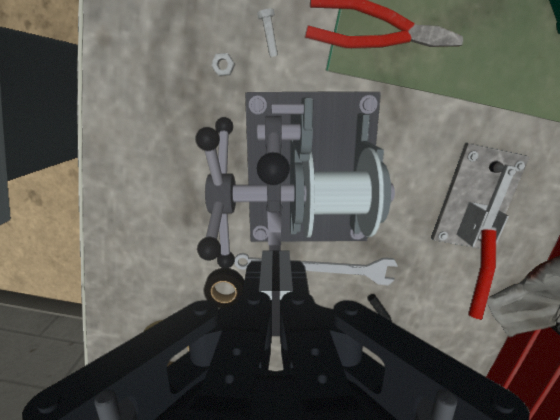

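The wrist view shows the fingers at (275,265), in line with the pawl knob at (273,168) and free of everything. Next I go down and push.

```bash
python3 -m handwheel '[[0,0,0,0,0,0.08,1],[0,0,0,0,0,0.16,1],[0,0,0,0,0,0.232,1],[0,0,0,0,0,0.232,1],[0,0,0,0.03,0,0.232,1],[0,0,0,0.06,0,0.232,1],[0,0,0,0.08,0,0.232,1],[0,0,0,0.1,0,0.232,1],[0,0,0,0.12,0,0.232,1],[0,0,0,0.14,0,0.232,1],[0,0,0,0.16,0,0.232,1],[0,0,0,0.18,0,0.232,1],[0,0,0,0.2,0,0.232,1],[0,0,0,0.22,0,0.232,1],[0,0,0,0.235,0,0.232,1],[0,0,0,0.245,0,0.232,1],[0,0,0,0.245,0,0.232,1]]'
python3 - <<'E'
from h import *
snap('side','side2');snap('wrist','wrist2');snap('scene','scene2')
a=cv2.imread('pics/side2.png')[130:330,180:430];b=cv2.imread('pics/scene2.png')[110:310,180:430]
cv2.imwrite('pics/c2.png',cv2.resize(np.hstack([a,b]),None,fx=1.6,fy=1.6,interpolation=cv2.INTER_CUBIC))
E
```

```text
time: 3.42
ee_pos: [0.5232, 0.0707, 0.2133]
eef_rot: [[-0.18, 0.984, -0.0], [0.984, 0.18, 0.0], [0.0, -0.0, -1.0]]
contact_force: [0.2, -0.5, -0.0]
width: 0.0
```

View pics/c2.png

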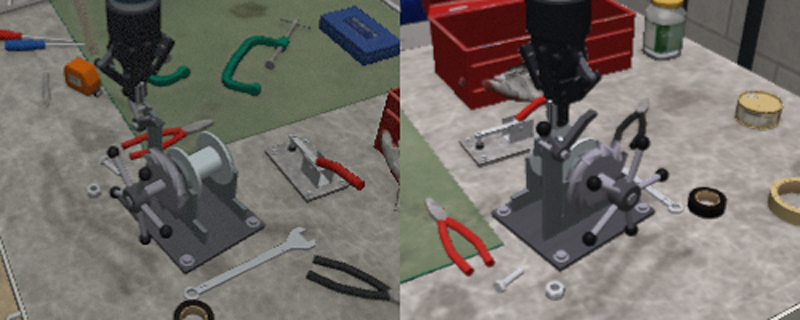

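View pics/wrist2.png

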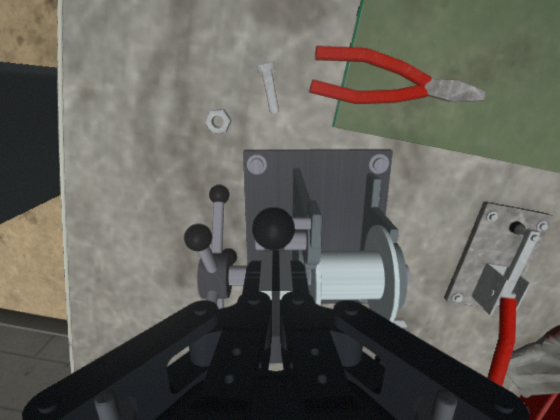

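The pawl is raised and its knob is over at wrist (273,228). I'll measure where the knob is.

```bash
python3 - <<'E'
from h import *
uy=np.array([-.1805,.9836])
x=tri([('scene2',180+543/1.6,110+129/1.6),('wrist2',273,228),('side2',180+143/1.6,130+99/1.6)]);print(x)
for q in [('scene2',180+543/1.6,110+129/1.6),('wrist2',273,228)]:
    p=ball(*q);print(p,(p[:2]-[.5262,.0495])@uy+.051)
E
```

```text
(array([ 0.39531405, -0.02342017,  0.29667229]), [np.float64(0.23987236332488007), np.float64(0.18380535416296206), np.float64(0.09524301471097549)])
[ 0.57015829 -1.02857085 -0.1466278 ] -1.0173249584408808
[0.51852065 0.09384916 0.22005166] 0.09600795786131415
```

The pawl is back at its stop (knob about y=96, z=220 mm). Next I back off, rise and come down on the -y side of the top spoke knob.

```bash
python3 -m handwheel '[[0,0,0,-0.06,0,0,1],[0,0,0,-0.12,0,-0.08,1],[0,0,0,-0.2,-0.05,-0.15,1],[0,0,0,-0.35,-0.14,-0.15,1],[0,0,0,-0.5,-0.222,-0.15,1],[0,0,0,-0.585,-0.222,-0.1,1],[0,0,0,-0.585,-0.222,0.05,1],[0,0,0,-0.585,-0.222,0.12,1],[0,0,0,-0.585,-0.222,0.185,1],[0,0,0,-0.585,-0.222,0.185,1],[0,0,0,-0.585,-0.222,0.185,1]]'
python3 - <<'E'
from h import *
snap('side','side3');snap('wrist','wrist3');snap('scene','scene3')
a=cv2.imread('pics/side3.png')[130:330,180:430];b=cv2.imread('pics/scene3.png')[110:310,180:430]
cv2.imwrite('pics/c3.png',cv2.resize(np.hstack([a,b]),None,fx=1.6,fy=1.6,interpolation=cv2.INTER_CUBIC))
E
```

```text
time: 4.95
ee_pos: [0.4959, -0.0831, 0.1678]
eef_rot: [[-0.181, 0.984, 0.002], [0.984, 0.181, -0.0], [-0.0, 0.002, -1.0]]
contact_force: [0.2, -0.1, -0.0]
width: 0.003
```

View pics/c3.png

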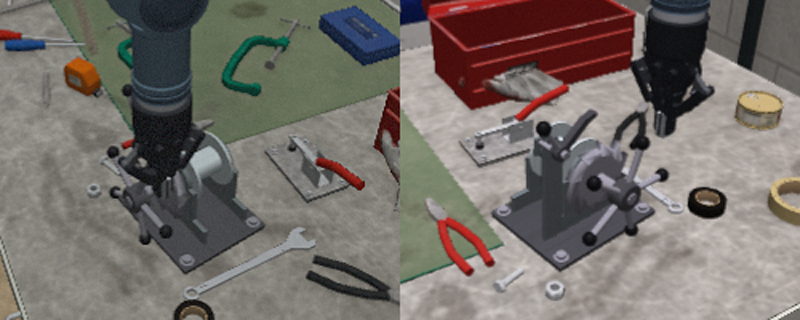

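View pics/wrist3.png

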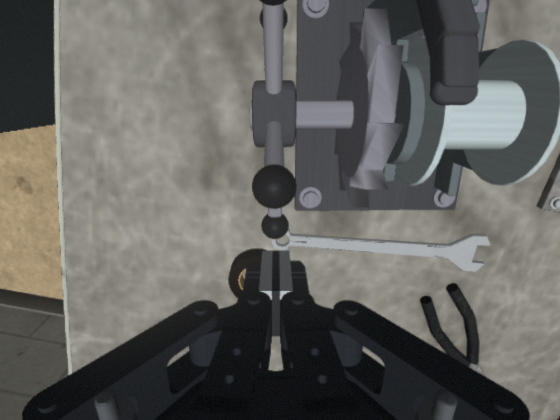

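The fingers at (275,265) are in line with the top knob at (273,186) and the pawl stays back. I push partway and measure.

```bash
python3 -m handwheel '[[0,0,0,0.04,0,0,1],[0,0,0,0.07,0,0,1],[0,0,0,0.085,0,0,1],[0,0,0,0.1,0,0,1],[0,0,0,0.115,0,0,1],[0,0,0,0.13,0,0,1],[0,0,0,0.145,0,0,1],[0,0,0,0.16,0,0,1],[0,0,0,0.175,0,0,1],[0,0,0,0.19,0,0,1],[0,0,0,0.2,0,0,1],[0,0,0,0.2,0,0,1]]'
python3 - <<'E'
from h import *
snap('side','side4');snap('wrist','wrist4');snap('scene','scene4')
a=cv2.imread('pics/side4.png')[180:305,220:370];b=cv2.imread('pics/scene4.png')[160:285,210:360]
cv2.imwrite('pics/c4.png',cv2.resize(np.hstack([a,b]),None,fx=2.66,fy=2.66,interpolation=cv2.INTER_CUBIC))
E
```

```text
time: 6.6
ee_pos: [0.4856, -0.0334, 0.1668]
eef_rot: [[-0.181, 0.984, -0.001], [0.984, 0.181, 0.001], [0.001, -0.001, -1.0]]
contact_force: [0.3, -1.0, 0.8]
width: -0.001
```

View pics/c4.png

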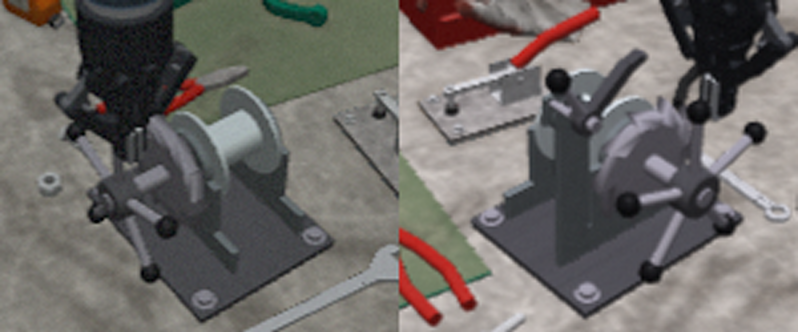

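View pics/wrist4.png

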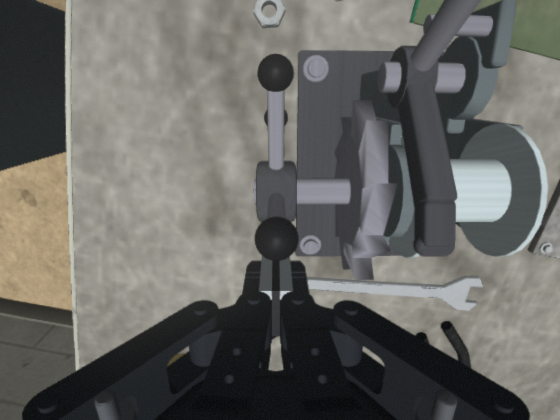

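```bash
cat >> h.py <<'E'
UY=np.array([-.1805,.9836]);C=np.array([.4820,-.0143]);ZC=.1005
def ang(p,spoke): # deg backward turn relative to start pose -18-72*spoke
    y=(p[:2]-C)@UY; return np.degrees(np.arctan2(y,p[2]-ZC)), y
E
python3 - <<'E'
from h import *
k=2.66
S=lambda x,y:('scene4',210+(x-399)/k,160+y/k)
D=lambda x,y:('side4',220+x/k,180+y/k)
for n,l in dict(top=[S(700,111),('wrist4',276,239)],kl=[S(628,204),D(75,130),('wrist4',275,72)],kr=[S(755,131),D(166,226)],kbl=[S(651,271)],kbr=[D(150,270)]).items():
    if len(l)>1: x,e=tri(l); print(n,x.round(4),np.round(e,4),ang(x,0))
    print([ (ball(*q).round(4),np.round(ang(ball(*q),0),3)) for q in l])
for p in [(.48682511,-.03886941,.17488291),(.47076647,.04703071,.14845605),(.496,-.0916,.1001),(.46967,.04874,.05698),(.48584,-.0363,.0241)]: print(ang(np.array(p),0))
E
```

```text
top [ 0.4826 -0.0144  0.1775] [0.0009 0.0009] (np.float64(-0.1810429693992218), np.float64(-0.0002433318155474993))
[(array([ 0.482 , -0.015 ,  0.1781]), array([-0.506, -0.001])), (array([ 0.4828, -0.0129,  0.1787]), array([0.876, 0.001]))]
kl [0.4683 0.0598 0.1247] [0.0011 0.0007 0.0006] (np.float64(72.17219753505945), np.float64(0.07537194494562431))
[(array([0.4694, 0.0581, 0.1224]), array([7.3388e+01, 7.3000e-02])), (array([0.4688, 0.0611, 0.1244]), array([72.628,  0.077])), (array([0.4689, 0.0599, 0.1234]), array([73.126,  0.075]))]
kr [ 0.4957 -0.0867  0.1275] [0.0005 0.0005] (np.float64(-69.89463485813125), np.float64(-0.07368392038158642))
[(array([ 0.4972, -0.0886,  0.1255]), array([-71.749,  -0.076])), (array([ 0.4968, -0.0849,  0.1258]), array([-70.691,  -0.072]))]
[(array([0.4755, 0.0278, 0.035 ]), array([1.46946e+02, 4.30000e-02]))]
[(array([ 0.4924, -0.0579,  0.0389]), array([-1.43986e+02, -4.50000e-02]))]
(np.float64(-18.603313634314738), np.float64(-0.025037404031000004))
(np.float64(52.435704019828805), np.float64(0.062352538521000006))
(np.float64(-90.29173019092158), np.float64(-0.07855928000000001))
(np.float64(124.11948463955521), np.float64(0.064231709))
(np.float64(-163.7059440398848), np.float64(-0.022332320000000003))
```

The wheel has turned about 18.5° (0.32 rad), with the knob just past upright. Another 17.5 mm brings it to about 0.56 rad, safely short of 0.65.

```bash
python3 -m handwheel '[[0,0,0,0.012,0,0,1],[0,0,0,0.024,0,0,1],[0,0,0,0.036,0,0,1],[0,0,0,0.046,0,0,1],[0,0,0,0.055,0,0,1],[0,0,0,0.063,0,0,1],[0,0,0,0.07,0,0,1],[0,0,0,0.07,0,0,1],[0,0,0,0.07,0,0,1]]'
python3 - <<'E'
from h import *
snap('side','side5');snap('wrist','wrist5');snap('scene','scene5')
a=cv2.imread('pics/side5.png')[180:305,220:370];b=cv2.imread('pics/scene5.png')[160:285,210:360]
cv2.imwrite('pics/c5.png',cv2.resize(np.hstack([a,b]),None,fx=2.66,fy=2.66,interpolation=cv2.INTER_CUBIC))
E
```

```text
time: 7.88
ee_pos: [0.4826, -0.0166, 0.1668]
eef_rot: [[-0.18, 0.984, -0.001], [0.984, 0.18, 0.0], [0.001, -0.0, -1.0]]
contact_force: [0.1, -1.2, -1.0]
width: 0.001
```

View pics/c5.png

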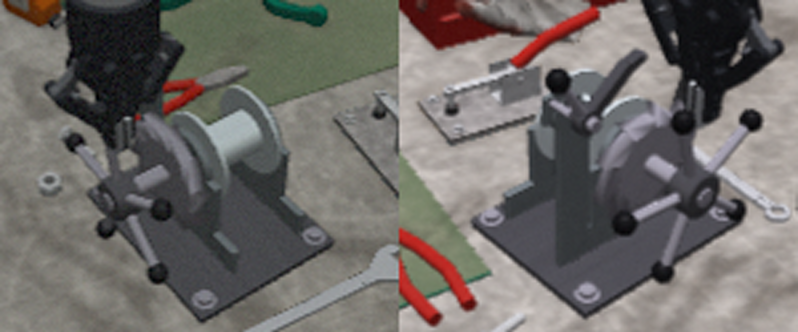

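View pics/wrist5.png

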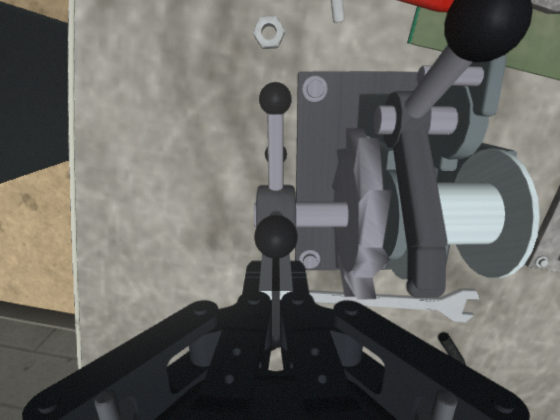

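```bash
python3 - <<'E'
from h import *
k=2.66
S=lambda x,y:('scene5',210+(x-399)/k,160+y/k)
D=lambda x,y:('side5',220+x/k,180+y/k)
for n,l in dict(top=[S(683,121),('wrist5',275,237)],kl=[S(625,222),D(75,141),('wrist5',275,98)],kr=[S(750,120),D(161,209)],kbl=[S(663,271)],kbr=[D(157,271)]).items():
    if len(l)>1: x,e=tri(l); print(n,x.round(4),np.round(e,4),ang(x,0))
    print([ (ball(*q).round(4),np.round(ang(ball(*q),0),3)) for q in l])
E
```

```text
top [0.4794 0.0032 0.176 ] [0.0003 0.0003] (np.float64(13.18802056017254), np.float64(0.017685170546532902))
[(array([0.48  , 0.0025, 0.1755]), array([12.657,  0.017])), (array([0.4795, 0.0039, 0.1768]), array([13.506,  0.018]))]
kl [0.468  0.0626 0.1081] [0.0013 0.0007 0.0007] (np.float64(84.45033324341443), np.float64(0.07815244336049602))
[(array([0.4687, 0.0607, 0.106 ]), array([8.5861e+01, 7.6000e-02])), (array([0.4688, 0.0641, 0.1074]), array([8.5069e+01, 7.9000e-02])), (array([0.4685, 0.063 , 0.1067]), array([8.5501e+01, 7.8000e-02]))]
kr [ 0.4948 -0.0789  0.1417] [0.0004 0.0004] (np.float64(-57.928908553647304), np.float64(-0.06580597821899374))
[(array([ 0.496 , -0.0803,  0.1402]), array([-59.521,  -0.067])), (array([ 0.4953, -0.0782,  0.1413]), array([-57.993,  -0.065]))]
[(array([0.4772, 0.014 , 0.0274]), array([1.58595e+02, 2.90000e-02]))]
[(array([ 0.4943, -0.0698,  0.0497]), array([-1.318e+02, -5.700e-02]))]
```

The wheel is at about 0.545 rad, within the window. I retreat from the knob and go over to the +y side of the pawl's knob.

```bash
python3 -m handwheel '[[0,0,0,-0.05,0,0,1],[0,0,0,-0.1,0,0,1],[0,0,0,-0.1,0,-0.15,1],[0,0,0,-0.1,0,-0.3,1],[0,0,0,-0.05,0.05,-0.42,1],[0,0,0,0.1,0.12,-0.42,1],[0,0,0,0.25,0.18,-0.42,1],[0,0,0,0.4,0.221,-0.42,1],[0,0,0,0.552,0.221,-0.42,1],[0,0,0,0.57,0.221,-0.36,1],[0,0,0,0.57,0.221,-0.25,1],[0,0,0,0.57,0.221,-0.181,1],[0,0,0,0.57,0.221,-0.181,1],[0,0,0,0.57,0.221,-0.181,1]]'
python3 - <<'E'
from h import *
snap('side','side6');snap('wrist','wrist6');snap('scene','scene6')
a=cv2.imread('pics/side6.png')[180:305,220:370];b=cv2.imread('pics/scene6.png')[160:285,210:360]
cv2.imwrite('pics/c6.png',cv2.resize(np.hstack([a,b]),None,fx=2.66,fy=2.66,interpolation=cv2.INTER_CUBIC))
E
```

```text
time: 9.78
ee_pos: [0.5122, 0.1326, 0.2129]
eef_rot: [[-0.179, 0.984, 0.001], [0.984, 0.179, 0.0], [0.0, 0.001, -1.0]]
contact_force: [0.2, 0.7, 0.5]
width: -0.005
```

View pics/c6.png

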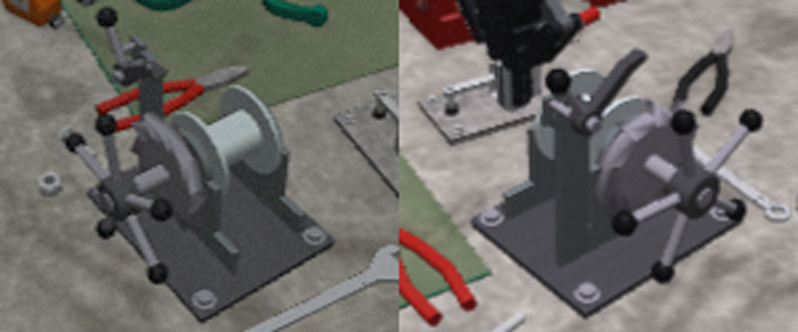

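View pics/wrist6.png

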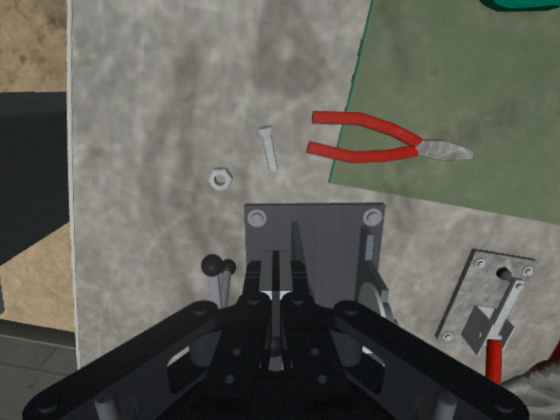

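```bash
python3 -m handwheel '[[0,0,0,-0.03,0,0,1],[0,0,0,-0.06,0,0,1],[0,0,0,-0.08,0,0,1],[0,0,0,-0.1,0,0,1],[0,0,0,-0.12,0,0,1],[0,0,0,-0.14,0,0,1],[0,0,0,-0.155,0,0,1],[0,0,0,-0.17,0,0,1],[0,0,0,-0.18,0,0,1],[0,0,0,-0.19,0,0,1],[0,0,0,-0.195,0,0,1],[0,0,0,-0.195,0,0,1],[0,0,0,-0.15,0,0,1],[0,0,0,-0.05,0,0,1],[0,0,0,0,0,-0.15,1],[0,0,0,0.1,0,-0.3,1],[0,0,0,0.2,0,-0.4,1],[0,0,0,0.2,0,-0.4,1],[0,0,0,0.2,0,-0.4,1]]'
python3 - <<'E'
from h import *
snap('side','side7');snap('wrist','wrist7');snap('scene','scene7')
a=cv2.imread('pics/side7.png')[180:305,220:370];b=cv2.imread('pics/scene7.png')[160:285,210:360]
cv2.imwrite('pics/c7.png',cv2.resize(np.hstack([a,b]),None,fx=2.66,fy=2.66,interpolation=cv2.INTER_CUBIC))
E
```

```text
time: 12.3
ee_pos: [0.5019, 0.1813, 0.3109]
eef_rot: [[-0.18, 0.984, -0.002], [0.984, 0.18, -0.002], [-0.001, -0.002, -1.0]]
contact_force: [-1.1, 0.3, -1.3]
width: -0.001
```

View pics/c7.png

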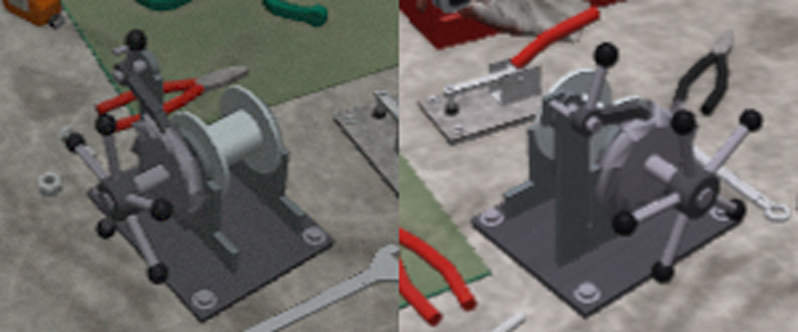

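View pics/side7.png

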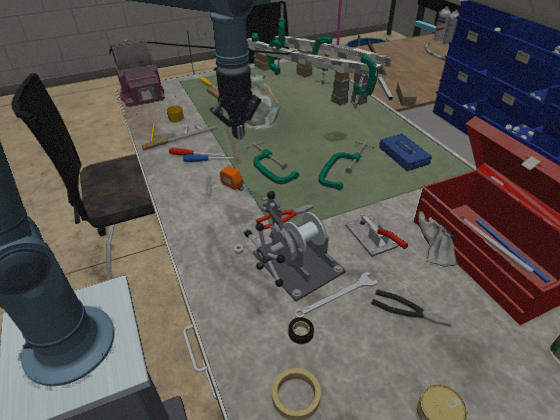

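```bash
python3 - <<'E'
from h import *
k=2.66
S=lambda x,y:('scene7',210+(x-399)/k,160+y/k)
D=lambda x,y:('side7',220+x/k,180+y/k)
x,e=tri([S(605,54),D(136,41)]);print(x,e,(x[:2]-[.5262,.0495])@UY+.051)
for n,l in dict(top=[S(683,121),D(107,125)],kl=[S(625,222),D(75,141)],kr=[S(750,120),D(161,209)]).items():
    x,e=tri(l); print(n,ang(x,0))
a=cv2.imread('pics/scene7.png')[165:245,260:350]
cv2.imwrite('pics/c8.png',cv2.resize(a,None,fx=7,fy=7,interpolation=cv2.INTER_CUBIC))
E
```

```text
[0.52740335 0.04565776 0.2240259 ] [np.float64(0.0002794715101996709), np.float64(0.00027947151019972193)] 0.047003564080116474
top (np.float64(12.8958039098553), np.float64(0.01729139954828212))
kl (np.float64(84.23744968283877), np.float64(0.07788321475565471))
kr (np.float64(-57.928908553647304), np.float64(-0.06580597821899374))
```

View pics/c8.png

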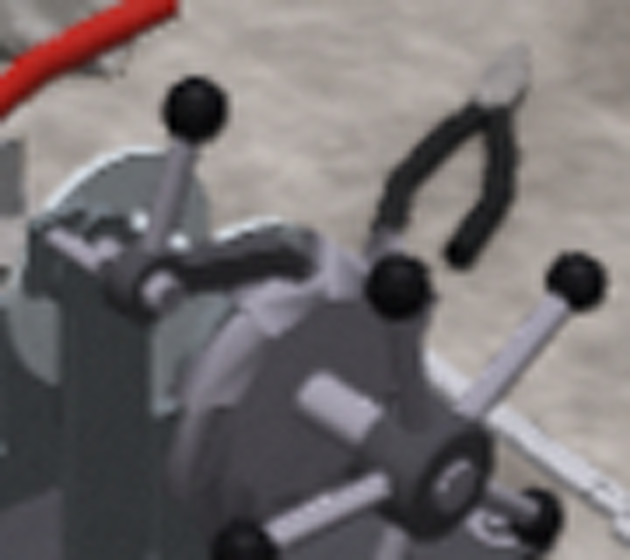

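The pawl's nose is down in the teeth, and the wheel and loose parts are unmoved. I'm handing in.

```bash
python3 -c "
from h import *
print(ctrl.job_done()); print(telemetry.read_state()['time'])"
```

```text
the job is handed in; nothing more can be done
None
the job is handed in; nothing more can be done
```

The winch is one notch back with the pawl down in the next tooth gap, and I handed the job in at about 12.5 s. With the shut fingertips I pushed the pawl's thumb lever over to its stop and turned the hand wheel backward by its top knob. I then tipped the pawl back so it fell, and moved clear.

**Wheel:** the last pictures put the knobs at about 30–32° (0.54 rad) from home. That is inside the 0.42–0.65 window and slightly short of a full notch. It did not move measurably when the pawl dropped.

**Pawl:** its knob measured y≈47 mm, z≈224 mm and the nose is visibly in the teeth. By my frame, which I set from the first view by taking the knob's y as 51 mm, that is about 4 mm further towards home than at the start. The wheel knobs had put that frame about 4 mm off, so I read this as the pawl fully down.

**Loose parts and forces:** the loose parts look unmoved in the pictures, though I did not measure them. The contact forces I read between moves were all under 2 N.

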